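# Seat the blue colour pan in the retouching palette

## Robot

A 6-joint arm with a two-finger parallel gripper is mounted at the origin on the work surface. World frame = base frame: x ahead of the robot, y to its left, z up, the work surface at z = 0. Lengths are in m, angles in rad, forces in N, time in s.
With the tool pointing down it reaches from about 0.325 to 0.9 m from the base axis. Payload 3.5 kg.
Tool frame: the origin (TCP) lies on the centre line of the jaws, within the pads' length; the fingertips stand 25 mm ahead of it and the grasp point (between the pads) lies 6 mm ahead of it; z points along the fingers, y is the direction in which the jaws open and shut (so a half turn about z gives the same grasp; the last joint's range is limited). The gripper opens to 85 mm and grips with 20 to 120 N. Pads are 22 mm wide; open, the fingers measure 114 mm over their backs; the gripper's body (76 mm by 85 mm) begins 54 mm behind the grasp point. The pads swing forward as they close: fully open they stand 13 mm farther back than shut.
Start: joints at [-1.315, 0.276, -0.026, 1.268, 0, 1.467], TCP at [0.219, -0.585, 0.236] pointing down, gripper open.
Joint ranges: [-3.12, 3.12], [-0.85, 1.88], [-1.08, 1.24], [-1.95, 2.15], [-1.57, 1.53], [-3.14, 3.14]. Speed limits (rad/s): [2.57, 2.57, 3.14, 3.14, 3.14, 3.14].

## Interface

Orientations are given as a 3x3 rotation matrix whose columns are the frame's x, y, z axes.
In Python, from plant import manip gives the robot as it stands.
- The arm moves only by the tool step_arm, never from a script. Its argument "increments" is a list of rows, each an object with "fingers": the finger opening in mm, from 0 to 85.4; "delta_pos": the shift along the tool's x, y, z in mm, a list of three; "rot": the turn, a rotation vector about the tool's x, y, z in rad, a list of three. A call has 1 to 20 rows; each row is the pose to reach, as a shift and turn from the pose commanded when the call began, along the tool's axes at that moment; what a row does not reach only later rows make up. A row lasts 1/10 s, in which the tool goes at most 50 mm and 8.59 degrees, less where a joint would pass 70% of its speed; a pose out of reach is approached as far as the arm can. A call with a gripper value outside its range is refused whole. The fingers move at their own pace and stop on an object; "grip_force" is the grip in N (left out, the last holds). Time passes only in rows, so rows that repeat a pose let the fingers close. It gives the time, the measured TCP pose, the force and the opening at its end, in the units of the state.
- manip.state(): the state, without advancing time (a new reading comes with each control period).
- manip.grab_frame(name): name is "side" or "top"; returns a dict with "img" (420x560x3 uint8, red, green, blue), "z_map" (420x560 float32, m along the optical axis (not along the pixel's ray), 0 where there is no reading), "fx", "fy", "cx", "cy" (pixels), "T" (4x4, takes a point from camera to world coordinates). Camera axes: x right, y down, z forward; pixel columns grow to the right and rows downward; lengths in m; the calibration is good to about 2 mm. A picture is of the moment at which its call begins.
- manip.finish_job(): hands the job in, once; it reports no verdict.
The state is a dict: "clock": time; "q": joint angles; "qvel": joint speeds; "effort": joint torques, N m; "tool_pos": TCP position; "orientation": TCP orientation; "force": force on the tool from outside, world axes, zero at the start; "torque": the same for the moment, N m; "opening": finger opening in m.
Only numpy, scipy, OpenCV 4.12 (cv2) and the standard library are available. Lean on these libraries where they do the work, as an engineer would, in place of code of your own. Each camera call takes 0.05 s, during which the arm holds its last target.

## Task

On the white palette, push the loose blue colour pan across the deck with the fingertips until it drops into the empty well, the one with the blue dot, and lies there flat and fully home, flush with the deck. Only nudge it along: do not pick it up or tip it over, leave the green and red pans seated in their wells, and do not disturb the brush jar and the bottle. Finish with the hand clear.

Things in the scene. Friction and masses are not known exactly. Their poses are not given: they have to be found in the camera images.
- palette: white ceramic retouching palette, a slab 180 mm (its x) by 280 mm (its y) by 19 mm high, stuck to the table; origin at the centre of its underside, z up. Its deck is flat, 19 mm above the table. Three round wells, 48 mm across and 9 mm deep with flat floors and slightly bevelled rims, lie in a row at x = +50 mm and y = -75, 0, +75 mm in its frame. Two hold the green and the red pan, one is empty. The half at negative x (nearer the robot) is bare deck, where the blue pan lies
- blue_pan: the loose pan to be seated: a black solid disc 44 mm across and 9 mm high with a top of dry blue paint, 25 to 50 g, lying flat on the deck; origin at the centre of its underside, z up (19 mm above the table on the deck, 10 mm when seated; the top is then flush with the deck)
- blue_dot: flat blue dot, 20 mm across, at the centre of the white floor of the empty well; origin at the centre of the well floor, 10 mm above the table. It only marks the well and cannot be felt
- green_pan: pan like the blue one but with green paint, loose, seated in one of the wells, its top flush with the deck; origin at the centre of its underside
- red_pan: pan like the blue one but with red paint, loose, seated in another well, its top flush with the deck; origin at the centre of its underside
- brush_jar: dark green jar, 66 mm across and 85 mm high, with brushes standing in it up to 195 mm above the table, on the table off one end of the palette (about 240 mm from its centre, along its y); origin at the centre of its underside
- varnish: amber varnish bottle, 56 mm across and 120 mm high, with a black cap, on the table off the other end of the palette; origin at the centre of its underside
There are look-alikes about, which are no part of the job. What is shaped like the green_pan but brown, grey or yellow is not meant.

How it is judged:
By the outcome, as a careful person would: the job done as asked, in the order asked, and still so for the second after the job is handed in, with the robot touching nothing.
It also fails if it takes over 42 s, if anything falls off the work surface, if the arm or the gripper's body presses on something with over 40 N, if the wrist force passes 120 N, or if a joint passes its speed limit or range.

## Working session

There is one attempt and no reset: what is moved stays moved. The work goes in short steps, Python scripts to look and compute and a tool call to move; the robot and the scene stay as the last step left them, time stands still between calls to the robot, and variables do not carry over. Pictures are saved under pics/ and viewed, and the job is handed in when it is done.

Besides the shell and the picture viewer there is one more tool, called in YAML: its name, and indented under it one key for each argument. step_arm: Moves the arm, as the interface text tells. Its arguments: {"type":"object","properties":{"increments":{"type":"array","items":{"type":"object","properties":{"fingers":{"type":"number"},"delta_pos":{"type":"array","items":{"type":"number"}},"rot":{"type":"array","items":{"type":"number"}}}}},"grip_force":{"type":"number"}},"required":["increments"]}

```bash
mkdir -p pics; ls; python3 - <<'E'
from plant import manip
import cv2,numpy as np
print(manip.state())
for n in("top","side"):
    f=manip.grab_frame(n); cv2.imwrite(f"pics/{n}0.png",f["img"][:,:,::-1])
    np.savez(f"{n}0.npz",**f)
    print(n,f["fx"],f["fy"],f["cx"],f["cy"],f["T"])
E
```

```text
pics
{'clock': 0.0, 'q': array([-1.31536951e+00,  2.77174441e-01, -2.79063333e-02,  1.26800601e+00,
       -3.04036909e-05,  1.46737111e+00]), 'qvel': array([-1.84208938e-03, -5.86550574e-04,  1.32265726e-03, -8.05329237e-06,
       -1.07020983e-03, -2.92839305e-04]), 'effort': array([-7.54199009e-04, -4.45500505e+01,  2.95210648e+01,  1.63874432e-02,
       -4.19646585e-04, -3.86252012e-06]), 'tool_pos': array([ 0.21926879, -0.58443907,  0.23492198]), 'orientation': array([[ 9.36300656e-01,  3.51198962e-01, -6.08121059e-04],
       [ 3.51199428e-01, -9.36298074e-01,  2.20846490e-03],
       [ 2.06228005e-04, -2.28135890e-03, -9.99997376e-01]]), 'force': array([-0.43514027,  0.40153464,  0.3213369 ]), 'torque': array([-0.02588501, -0.02082671, -0.02151023]), 'opening': 0.0850630522913628}
top 398.1914773099877 398.1914773099877 285.9395362452469 207.36798204315835 [[ 0.15425039 -0.95988917  0.23413585  0.48216825]
 [-0.98801187 -0.15135838  0.03038387  0.00928256]
 [ 0.00627327 -0.23601573 -0.97172899  0.77209049]
 [ 0.          0.          0.          1.        ]]
side 496.4741671619868 496.4741671619868 284.6219598273317 203.3285161832352 [[-0.81193973 -0.2976421   0.5021584   0.08942624]
 [-0.58310754  0.37347405 -0.72145876  0.84676154]
 [ 0.02719337 -0.87859337 -0.47679577  0.60294628]
 [ 0.          0.          0.          1.        ]]
```

View pics/top0.png

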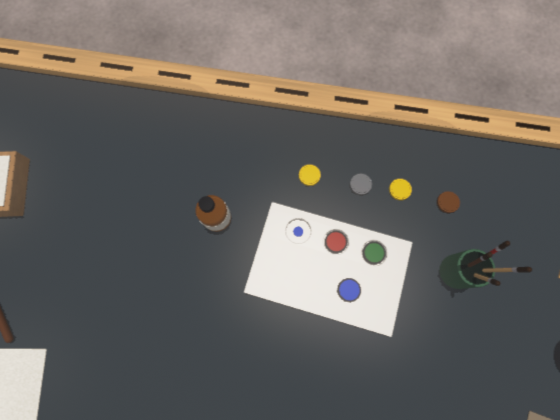

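View pics/side0.png

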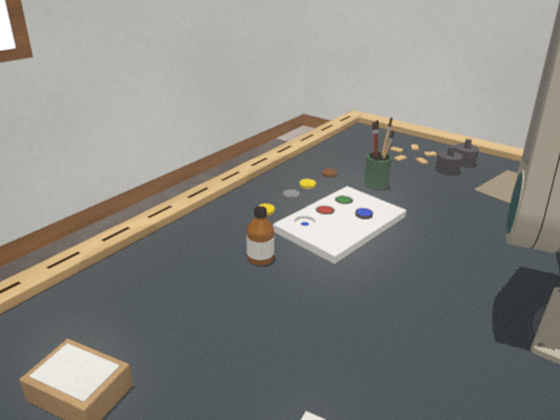

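The top view shows the palette with the loose blue pan at (349,290), the empty well with its dot at (298,231), red seated at (336,241) and green at (375,252). The bottle is at (213,214) and the jar at (470,270). Possible mix-ups are yellow (310,175) and (401,189), grey (361,184), brown (449,202), and the blue dot itself (298,231). I choose the blue pan at (349,290), on the bare deck, and will check it in a crop.

```bash
cat > h.py <<'E'
import cv2,numpy as np
def ray(f,u,v,z):
    T=f["T"];d=T[:3,:3]@np.array([(u-f["cx"])/f["fx"],(v-f["cy"])/f["fy"],1.]);o=T[:3,3]
    return o+d*(z-o[2])/d[2]
def proj(f,p):
    c=np.linalg.inv(f["T"])@np.append(p,1);return f["fx"]*c[0]/c[2]+f["cx"],f["fy"]*c[1]/c[2]+f["cy"]
def blobs(img,cond,amin=15):
    h=cv2.cvtColor(img,cv2.COLOR_RGB2HSV)
    n,l,s,c=cv2.connectedComponentsWithStats(cond(h).astype(np.uint8))
    return [(s[i,4],c[i].round(2),s[i,:4]) for i in range(1,n) if s[i,4]>=amin]
blue=lambda h:(h[...,0]>108)&(h[...,0]<130)&(h[...,1]>140)&(h[...,2]>70)
red=lambda h:((h[...,0]<6)|(h[...,0]>172))&(h[...,1]>140)&(h[...,2]>70)
green=lambda h:(h[...,0]>45)&(h[...,0]<80)&(h[...,1]>100)&(h[...,2]>40)
E
python3 - <<'E'
from h import *
for n in("top","side"):
    f=dict(np.load(n+"0.npz"));img=f["img"]
    for nm,c in(("blue",blue),("red",red),("green",green)):
        for a,ce,s in blobs(img,c):
            print(n,nm,a,ce,s,[ray(f,*ce,z).round(4)[:2] for z in(.010,.019,.028)])
    # palette outline
    h=cv2.cvtColor(img,cv2.COLOR_RGB2HSV);m=((h[...,1]<40)&(h[...,2]>150)).astype(np.uint8)
    if n=="side": m[:150]=0
    cs,_=cv2.findContours(m,0,2)
    for c in cs:
        if 3000<cv2.contourArea(c):
            p=np.array([ray(f,*q[0],.019)[:2] for q in c],np.float32)*1000
            print(n,"palette",cv2.minAreaRect(p),cv2.boxPoints(cv2.minAreaRect(p)).round(1).tolist())
f=dict(np.load("top0.npz"))
cv2.imwrite("pics/c1.png",cv2.resize(f["img"][190:340,235:435,::-1],None,fx=4,fy=4,interpolation=cv2.INTER_CUBIC))
E
```

```text
top red 32 [337.72 235.12] [333 233  10   6] [array([ 0.6267, -0.0746]), array([ 0.625 , -0.0736]), array([ 0.6233, -0.0726])]
top palette ((563.4320678710938, -64.85166931152344), (281.3759765625, 180.9034881591797), 82.55303192138672) [[455.5, -192.60000610351562], [634.9000244140625, -216.10000610351562], [671.4000244140625, 62.900001525878906], [492.0, 86.4000015258789]]
top palette ((1112.59130859375, -311.02142333984375), (384.0469970703125, 246.5030517578125), 86.66597747802734) [[978.4000244140625, -495.6000061035156], [1224.5, -509.8999938964844], [1246.800048828125, -126.5], [1000.7000122070312, -112.19999694824219]]
top palette ((1021.2509155273438, 154.21437072753906), (206.09707641601562, 544.5368041992188), 9.187726974487305) [[876.0999755859375, 406.5], [963.0, -131.0], [1166.5, -98.0999984741211], [1079.5, 439.3999938964844]]
side blue 68 [363.9  211.49] [357 209  15   6] [array([ 0.5371, -0.1378]), array([ 0.5303, -0.1228]), array([ 0.5235, -0.1079])]
side red 69 [324.67 209.41] [318 207  14   6] [array([ 0.6184, -0.0865]), array([ 0.6104, -0.0723]), array([ 0.6024, -0.0582])]
side green 42 [343.71 198.88] [338 197  13   5] [array([ 0.6092, -0.1645]), array([ 0.6013, -0.1491]), array([ 0.5934, -0.1338])]
side palette ((556.2009887695312, -57.55926513671875), (306.45538330078125, 197.0645294189453), 82.7110366821289) [[439.0, -197.0], [634.5, -222.0], [673.4000244140625, 81.9000015258789], [477.8999938964844, 106.9000015258789]]
side palette ((1170.9857177734375, 87.55450439453125), (592.5747680664062, 558.4178466796875), 62.26511001586914) [[786.0, -44.79999923706055], [1280.199951171875, -304.6000061035156], [1556.0, 219.89999389648438], [1061.699951171875, 479.70001220703125]]
```

View pics/c1.png

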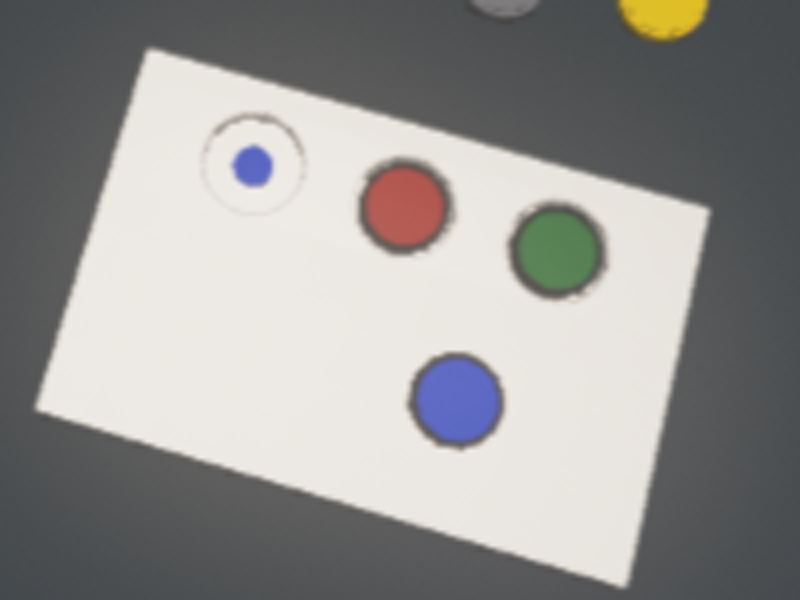

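```bash
python3 - <<'E'
from h import *
f=dict(np.load("top0.npz"))
c=np.array([.5634,-.0649]);a=np.radians(82.55-90);R=np.array([[np.cos(a),-np.sin(a)],[np.sin(a),np.cos(a)]])
for n,u,v,z in(("dot",253,166,.010),("red",404,207,.019),("green",556,250,.019),("blue",457,400,.028)):
    p=ray(f,u/4+235-.4,v/4+190-.4,z)[:2]; print(n,p.round(4),((p-c)@R*1000).round(1))
g=dict(np.load("side0.npz"))
print("z check",[f["z_map"][int(v),int(u)] for u,v in((349,290),(300,270))])
for n,u,v,z in(("dot",305,223.5,.010),):
    p=ray(g,u,v,z)[:2];print(p)
h=cv2.cvtColor(f["img"],cv2.COLOR_RGB2HSV);print(h[290,349],h[231,298],h[241,336],h[252,375])
E
```

```text
dot [0.6225 0.003 ] [49.8 74.9]
red [ 0.6125 -0.0711] [49.4  0.2]
green [ 0.6032 -0.1449] [ 49.9 -74.2]
blue [ 0.5262 -0.1053] [-31.7 -44.9]
z check [np.float32(0.7323572), np.float32(0.7466849)]
[6.19019743e-01 6.53635443e-05]
[116 133 196] [117 135 194] [  2 138 179] [ 58  86 130]
```

Blue pan confirmed at palette (-32,-45) mm. The straight line to the well would cross the rim of the red well, so I'll push in two legs: along palette +y first, then diagonally into the well.

```bash
cat >> h.py <<'E'
from scipy.spatial.transform import Rotation as Ro
C=np.array([.5634,-.0649]);_a=np.radians(-7.45);RP=np.array([[np.cos(_a),-np.sin(_a)],[np.sin(_a),np.cos(_a)]])
def w(p): return C+RP@(np.array(p)/1000)
def pal(x): return (np.asarray(x)[:2]-C)@RP*1000
def move(s,p,z,yawpal):
    "tool-frame shift (mm) and rotvec to put TCP at palette p (mm), z (m), tool x at yawpal deg in palette"
    R=s["orientation"];y=np.radians(yawpal-7.45);c,n=np.cos(y),np.sin(y)
    D=np.array([[c,n,0],[n,-c,0],[0,0,-1]])
    t=np.append(w(p),z)
    return (R.T@(t-s["tool_pos"])*1000).round(1),Ro.from_matrix(R.T@D).as_rotvec().round(3)
E
python3 - <<'E'
from h import *
from plant import manip
s=manip.state()
print(pal(s["tool_pos"]),move(s,(-31.7,-88),.285,90),move(s,(-31.7,-88),.10,90))
E
```

```text
[-273.85367849 -559.86477775] (array([ 435.4, -303. ,  -49.3]), array([-2.000e-03, -1.000e-03, -1.082e+00])) (array([ 435.3, -302.6,  135.7]), array([-2.000e-03, -1.000e-03, -1.082e+00]))
```

step_arm:
  increments:
    - {"fingers": 30,"delta_pos": [0,0,-50],"rot": [0,0,0]}
    - {"fingers": 30,"delta_pos": [435,-303,-50],"rot": [-0.002,-0.001,-1.082]}
    - {"fingers": 30,"delta_pos": [435,-303,-50],"rot": [-0.002,-0.001,-1.082]}
    - {"fingers": 30,"delta_pos": [435,-303,-50],"rot": [-0.002,-0.001,-1.082]}
    - {"fingers": 30,"delta_pos": [435,-303,-50],"rot": [-0.002,-0.001,-1.082]}
    - {"fingers": 30,"delta_pos": [435,-303,-50],"rot": [-0.002,-0.001,-1.082]}
    - {"fingers": 30,"delta_pos": [435,-303,-50],"rot": [-0.002,-0.001,-1.082]}
    - {"fingers": 30,"delta_pos": [435,-303,-50],"rot": [-0.002,-0.001,-1.082]}
    - {"fingers": 30,"delta_pos": [435,-303,-50],"rot": [-0.002,-0.001,-1.082]}
    - {"fingers": 30,"delta_pos": [435,-303,-50],"rot": [-0.002,-0.001,-1.082]}
    - {"fingers": 30,"delta_pos": [435,-303,-50],"rot": [-0.002,-0.001,-1.082]}
    - {"fingers": 30,"delta_pos": [435,-303,-50],"rot": [-0.002,-0.001,-1.082]}
    - {"fingers": 30,"delta_pos": [435,-303,-50],"rot": [-0.002,-0.001,-1.082]}
    - {"fingers": 30,"delta_pos": [435,-303,-50],"rot": [-0.002,-0.001,-1.082]}
    - {"fingers": 30,"delta_pos": [435,-303,-50],"rot": [-0.002,-0.001,-1.082]}
  grip_force: 20

```text
clock: 1.6
tool_pos: [0.5197, -0.1494, 0.2858]
orientation: [[0.131, 0.991, -0.0], [0.991, -0.131, -0.002], [-0.002, 0.0, -1.0]]
force: [0.5, 0.2, -0.2]
opening: 0.03
```

```bash
python3 - <<'E'
from h import *
from plant import manip
s=manip.state()
print(s["clock"],pal(s["tool_pos"]),s["tool_pos"],s["opening"],s["q"].round(2))
print(move(s,(-31.7,-88),.070,90))
E
```

```text
1.6 [-32.35525839 -89.41857161] [ 0.51972378 -0.14936852  0.28578057] 0.029964561629420003 [-0.4   0.1  -0.13  1.33 -0.    1.3 ]
(array([  1.8,   0.6, 215.8]), array([ 0.   ,  0.002, -0.001]))
```

step_arm:
  increments:
    - {"fingers": 30,"delta_pos": [1,0.5,230],"rot": [0,0.002,0]}
    - {"fingers": 30,"delta_pos": [1,0.5,230],"rot": [0,0.002,0]}
    - {"fingers": 30,"delta_pos": [1,0.5,230],"rot": [0,0.002,0]}
    - {"fingers": 30,"delta_pos": [1,0.5,230],"rot": [0,0.002,0]}
    - {"fingers": 30,"delta_pos": [1,0.5,230],"rot": [0,0.002,0]}
    - {"fingers": 30,"delta_pos": [1,0.5,230],"rot": [0,0.002,0]}
    - {"fingers": 30,"delta_pos": [1,0.5,230],"rot": [0,0.002,0]}

```text
clock: 2.3
tool_pos: [0.5208, -0.1493, 0.0564]
orientation: [[0.131, 0.991, 0.001], [0.991, -0.131, 0.0], [0.0, 0.0, -1.0]]
force: [0.1, -0.2, 0.7]
opening: 0.0301
```

```bash
python3 - <<'E'
from h import *
from plant import manip
s=manip.state()
print(s["clock"],pal(s["tool_pos"]),s["tool_pos"],s["opening"],s["force"])
for n in("top","side"):
    f=manip.grab_frame(n);u,v=proj(f,np.append(w((-31,-60)),.03));u,v=int(u),int(v);print(u,v)
    cv2.imwrite(f"pics/{n}1.png",cv2.resize(f["img"][max(v-75,0):v+75,max(u-100,0):u+100,::-1],None,fx=4,fy=4,interpolation=cv2.INTER_CUBIC))
E
```

```text
2.3 [-31.34701484 -89.21292897] [ 0.52075017 -0.14929534  0.05641883] 0.030144272031776994 [ 0.11785396 -0.1786263   0.71814106]
357 291
365 208
```

View pics/top1.png

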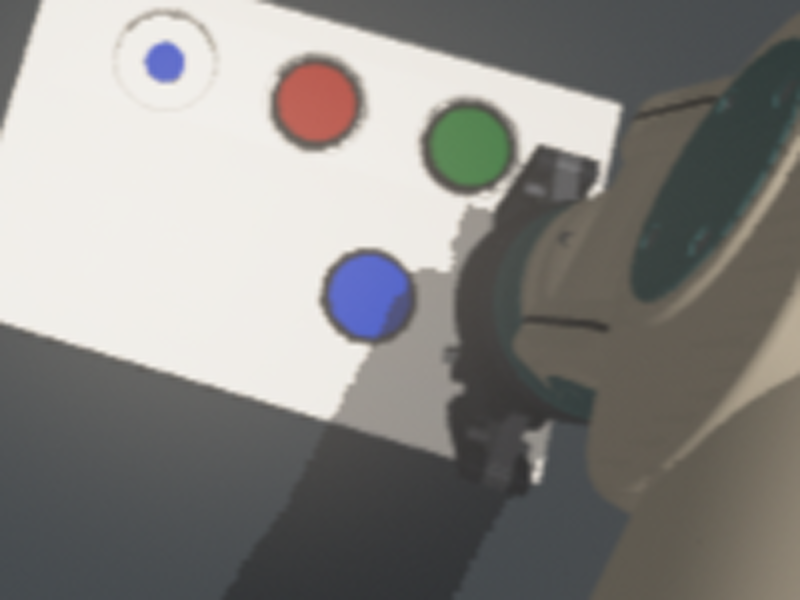

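View pics/side1.png

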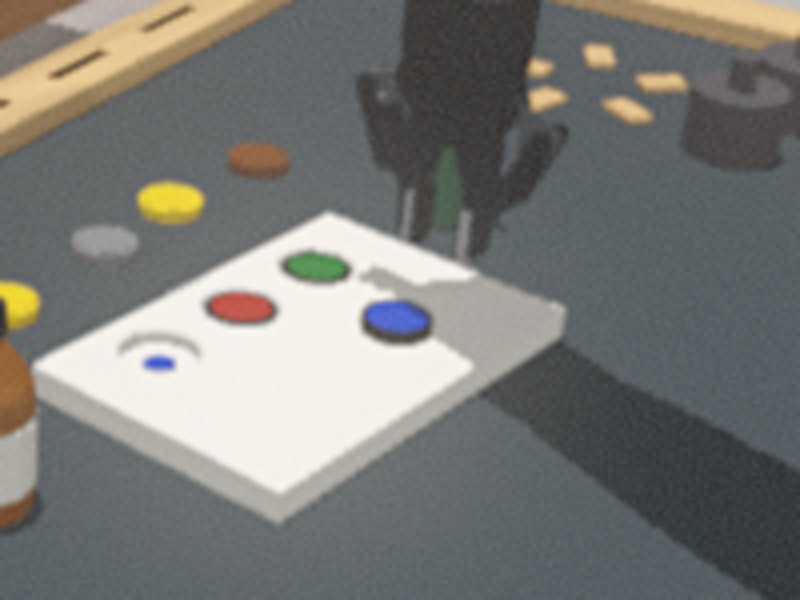

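step_arm:
  increments:
    - {"fingers": 30,"delta_pos": [0,0,4.5],"rot": [0,0,0]}
    - {"fingers": 30,"delta_pos": [0,0,9],"rot": [0,0,0]}
    - {"fingers": 30,"delta_pos": [0,0,9],"rot": [0,0,0]}

```text
clock: 2.7
tool_pos: [0.5213, -0.1483, 0.0473]
orientation: [[0.13, 0.992, 0.002], [0.992, -0.13, -0.0], [0.0, 0.002, -1.0]]
force: [0.3, -0.4, -0.1]
opening: 0.03
```

step_arm:
  increments:
    - {"fingers": 30,"delta_pos": [0,0,1],"rot": [0,0,0]}
    - {"fingers": 30,"delta_pos": [0,0,2],"rot": [0,0,0]}
    - {"fingers": 30,"delta_pos": [0,0,2],"rot": [0,0,0]}

```text
clock: 3.0
tool_pos: [0.5211, -0.1482, 0.045]
orientation: [[0.13, 0.992, 0.001], [0.992, -0.13, 0.0], [0.0, 0.001, -1.0]]
force: [0.2, -0.1, -0.2]
opening: 0.0304
```

step_arm:
  increments:
    - {"fingers": 30,"delta_pos": [0,0,1],"rot": [0,0,0]}
    - {"fingers": 30,"delta_pos": [0,0,1.5],"rot": [0,0,0]}
    - {"fingers": 30,"delta_pos": [0,0,1.5],"rot": [0,0,0]}

```text
clock: 3.3
tool_pos: [0.5211, -0.1482, 0.0435]
orientation: [[0.13, 0.992, 0.001], [0.992, -0.13, 0.0], [0.0, 0.001, -1.0]]
force: [-0.1, 0.1, -0.2]
opening: 0.0301
```

step_arm:
  increments:
    - {"fingers": 30,"delta_pos": [0,0,1],"rot": [0,0,0]}
    - {"fingers": 30,"delta_pos": [0,0,1],"rot": [0,0,0]}

```text
clock: 3.5
tool_pos: [0.5211, -0.1482, 0.0425]
orientation: [[0.13, 0.992, 0.001], [0.992, -0.13, 0.0], [0.0, 0.001, -1.0]]
force: [-0.5, 0.4, -0.1]
opening: 0.0301
```

step_arm:
  increments:
    - {"fingers": 30,"delta_pos": [0,0,1],"rot": [0,0,0]}
    - {"fingers": 30,"delta_pos": [0,0,1],"rot": [0,0,0]}

```text
clock: 3.7
tool_pos: [0.5211, -0.1482, 0.0415]
orientation: [[0.13, 0.992, 0.001], [0.992, -0.13, 0.0], [0.0, 0.001, -1.0]]
force: [-0.2, 0.8, 0.4]
opening: 0.03
```

step_arm:
  increments:
    - {"fingers": 30,"delta_pos": [0,0,1],"rot": [0,0,0]}
    - {"fingers": 30,"delta_pos": [0,0,1],"rot": [0,0,0]}

```text
clock: 3.9
tool_pos: [0.5211, -0.1482, 0.0405]
orientation: [[0.13, 0.992, 0.001], [0.992, -0.13, 0.0], [0.0, 0.001, -1.0]]
force: [0.8, 0.3, -0.6]
opening: 0.0302
```

step_arm:
  increments:
    - {"fingers": 30,"delta_pos": [0,0,1],"rot": [0,0,0]}
    - {"fingers": 30,"delta_pos": [0,0,1],"rot": [0,0,0]}

```text
clock: 4.1
tool_pos: [0.5211, -0.1482, 0.0395]
orientation: [[0.13, 0.992, 0.001], [0.992, -0.13, 0.0], [0.0, 0.001, -1.0]]
force: [-0.0, 0.7, 0.8]
opening: 0.0301
```

step_arm:
  increments:
    - {"fingers": 30,"delta_pos": [0,0,1],"rot": [0,0,0]}
    - {"fingers": 30,"delta_pos": [0,0,1],"rot": [0,0,0]}

```text
clock: 4.3
tool_pos: [0.5211, -0.1483, 0.0385]
orientation: [[0.13, 0.992, 0.001], [0.992, -0.13, 0.0], [0.0, 0.001, -1.0]]
force: [-0.6, 0.4, -0.8]
opening: 0.0297
```

```bash
python3 - <<'E'
from h import *
from plant import manip
f=manip.grab_frame("side");u,v=365,190
cv2.imwrite("pics/side2.png",cv2.resize(f["img"][v-38:v+37,u-50:u+50,::-1],None,fx=8,fy=8,interpolation=cv2.INTER_CUBIC))
E
```

```text
(no output)
```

View pics/side2.png

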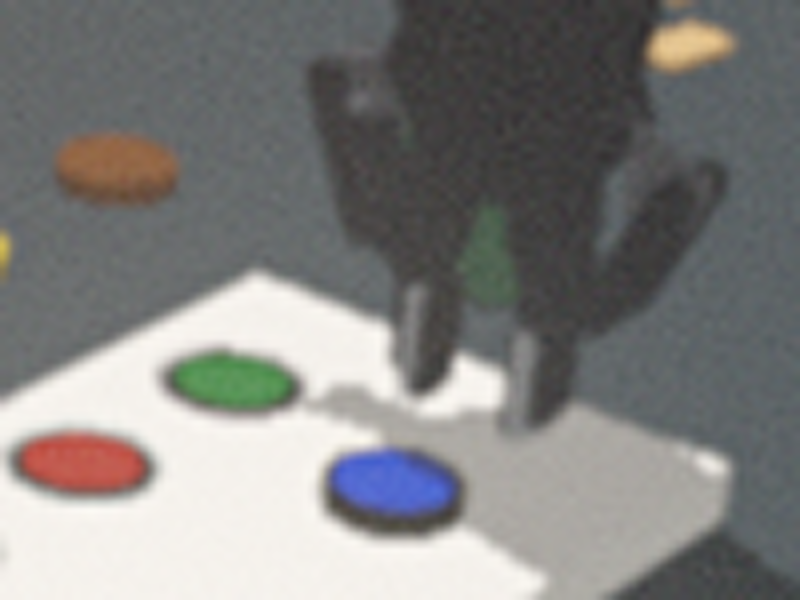

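step_arm:
  increments:
    - {"fingers": 30,"delta_pos": [0,0,1],"rot": [0,0,0]}
    - {"fingers": 30,"delta_pos": [0,0,1],"rot": [0,0,0]}

```text
clock: 4.55
tool_pos: [0.5211, -0.1482, 0.0375]
orientation: [[0.13, 0.992, 0.001], [0.992, -0.13, 0.0], [0.0, 0.001, -1.0]]
force: [0.7, -0.4, -0.4]
opening: 0.0298
```

```bash
python3 - <<'E'
from h import *
from plant import manip
s=manip.state();f=dict(np.load("side0.npz"));R=s["orientation"]
for sy in(-1,1):
  for z in(.019,.022,.025):
    p=s["tool_pos"]+R@[.011,sy*.015,0];p2=s["tool_pos"]+R@[.011,sy*.027,0];p[2]=p2[2]=z
    print(sy,z,[((np.array(proj(f,q))-[315,152])*8).round() for q in(p,p2)])
print(s["force"],pal(s["tool_pos"]))
E
```

```text
-1 0.019 [array([478., 483.]), array([511., 497.])]
-1 0.022 [array([479., 474.]), array([512., 488.])]
-1 0.025 [array([480., 465.]), array([514., 480.])]
1 0.019 [array([396., 448.]), array([363., 434.])]
1 0.022 [array([397., 439.]), array([364., 426.])]
1 0.025 [array([398., 431.]), array([365., 417.])]
[ 0.66119424 -0.39611356 -0.42371958] [-31.10797341 -88.09689536]
```

```bash
python3 - <<'E'
from h import *
from plant import manip
f=manip.grab_frame("side");s=manip.state();R=s["orientation"]
print(s["clock"])
cv2.imwrite("pics/side3.png",cv2.resize(f["img"][152:227,315:415,::-1],None,fx=8,fy=8,interpolation=cv2.INTER_CUBIC))
for v in range(190,212,2):
  o=[]
  for u in(364,367,379,382,385):
    z=f["z_map"][v,u];p=f["T"]@[(u-f["cx"])/f["fx"]*z,(v-f["cy"])/f["fy"]*z,z,1]
    t=R.T@(p[:3]-s["tool_pos"])*1000
    o.append((t.round().astype(int).tolist(),int(p[2]*1000)))
  print(v,o)
E
```

```text
4.6
190 [([3, 27, -24], 61), ([7, 16, -29], 66), ([11, -19, -43], 80), ([9, -25, -45], 82), ([8, -32, -47], 84)]
192 [([5, 25, -20], 57), ([10, 14, -26], 63), ([-120, 57, 37], 0), ([10, -27, -41], 78), ([6, -32, -41], 78)]
194 [([6, 24, -15], 52), ([10, 13, -20], 57), ([11, -20, -33], 70), ([12, -29, -37], 74), ([3, -31, -34], 71)]
196 [([4, 25, -8], 45), ([12, 12, -16], 53), ([9, -20, -27], 64), ([5, -25, -27], 64), ([-1, -30, -27], 64)]
198 [([5, 23, -4], 41), ([8, 13, -9], 46), ([11, -22, -23], 60), ([8, -28, -24], 61), ([-4, -29, -20], 57)]
200 [([7, 21, 0], 37), ([6, 14, -2], 39), ([11, -22, -18], 55), ([7, -28, -19], 56), ([-3, -30, -16], 53)]
202 [([-14, 34, 19], 19), ([6, 13, 3], 34), ([11, -23, -13], 50), ([8, -29, -14], 51), ([-2, -31, -11], 48)]
204 [([-5, 28, 19], 18), ([-10, 22, 18], 19), ([8, -22, -6], 43), ([3, -27, -6], 43), ([-43, -9, 18], 19)]
206 [([5, 21, 18], 19), ([0, 15, 17], 20), ([6, -21, 1], 36), ([-3, -24, 3], 34), ([-34, -15, 18], 19)]
208 [([24, 8, 11], 27), ([21, 2, 9], 28), ([-17, -9, 20], 17), ([-19, -16, 18], 19), ([-26, -20, 19], 18)]
210 [([36, 0, 8], 29), ([28, -4, 10], 27), ([-7, -16, 19], 18), ([-13, -20, 19], 18), ([-20, -24, 20], 17)]
```

View pics/side3.png

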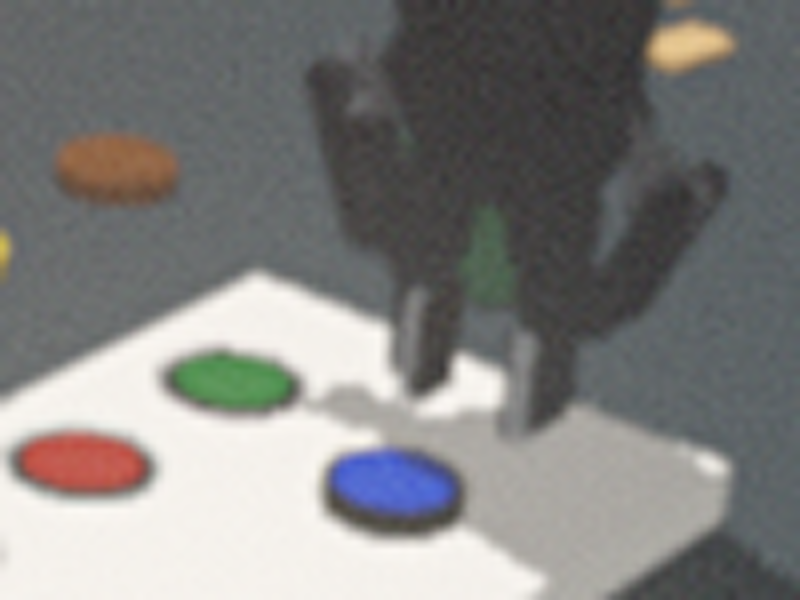

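The depth map puts the tips still about 12 mm above the deck, higher than I reckoned, and no contact has been felt. I'll keep going down carefully.

step_arm:
  increments:
    - {"fingers": 30,"delta_pos": [0,0,1],"rot": [0,0,0]}
    - {"fingers": 30,"delta_pos": [0,0,2],"rot": [0,0,0]}
    - {"fingers": 30,"delta_pos": [0,0,2],"rot": [0,0,0]}

```text
clock: 4.9
tool_pos: [0.5211, -0.1482, 0.0354]
orientation: [[0.13, 0.992, 0.001], [0.992, -0.13, 0.0], [0.0, 0.001, -1.0]]
force: [-0.6, 0.0, 0.6]
opening: 0.03
```

step_arm:
  increments:
    - {"fingers": 30,"delta_pos": [0,0,1],"rot": [0,0,0]}
    - {"fingers": 30,"delta_pos": [0,0,2],"rot": [0,0,0]}
    - {"fingers": 30,"delta_pos": [0,0,2],"rot": [0,0,0]}

```text
clock: 5.2
tool_pos: [0.5211, -0.1482, 0.0334]
orientation: [[0.13, 0.992, 0.001], [0.992, -0.13, 0.0], [0.0, 0.001, -1.0]]
force: [-0.0, -0.2, 0.4]
opening: 0.0298
```

```bash
python3 - <<'E'
from h import *
from plant import manip
f=manip.grab_frame("side");s=manip.state();R=s["orientation"]
print(s["clock"],s["tool_pos"],s["force"])
cv2.imwrite("pics/side4.png",cv2.resize(f["img"][152:227,315:415,::-1],None,fx=8,fy=8,interpolation=cv2.INTER_CUBIC))
for v in range(200,214,1):
  o=[]
  for u in(364,367,379,382,385):
    z=f["z_map"][v,u];p=f["T"]@[(u-f["cx"])/f["fx"]*z,(v-f["cy"])/f["fy"]*z,z,1]
    t=R.T@(p[:3]-s["tool_pos"])*1000
    o.append((t.round().astype(int).tolist(),int(p[2]*1000)))
  print(v,o)
E
```

```text
5.25 [ 0.5210844  -0.14821638  0.03348562] [ 0.2860745  -0.1895164   1.21083578]
200 [([10, 20, -6], 39), ([8, 12, -8], 41), ([12, -22, -22], 55), ([3, -26, -21], 54), ([-2, -30, -20], 53)]
201 [([7, 21, -1], 34), ([5, 14, -3], 36), ([12, -23, -20], 53), ([7, -28, -20], 53), ([2, -33, -20], 53)]
202 [([11, 18, -1], 34), ([4, 14, 0], 33), ([9, -22, -16], 49), ([8, -29, -18], 51), ([-4, -30, -14], 47)]
203 [([-7, 30, 13], 20), ([4, 14, 3], 30), ([11, -23, -14], 47), ([8, -30, -16], 49), ([-5, -30, -11], 44)]
204 [([-4, 27, 14], 19), ([-9, 22, 14], 19), ([11, -24, -12], 45), ([5, -28, -12], 45), ([-3, -31, -9], 42)]
205 [([0, 24, 14], 19), ([-8, 20, 15], 18), ([9, -23, -8], 41), ([6, -29, -10], 43), ([-40, -11, 15], 18)]
206 [([6, 20, 13], 20), ([-1, 16, 14], 19), ([9, -23, -6], 39), ([9, -31, -9], 42), ([-35, -15, 15], 18)]
207 [([10, 17, 13], 20), ([5, 12, 12], 21), ([7, -22, -2], 35), ([2, -28, -2], 35), ([-29, -18, 14], 19)]
208 [([27, 7, 5], 28), ([22, 1, 5], 28), ([5, -22, 2], 31), ([-21, -15, 15], 18), ([931, -557, -570], 602)]
209 [([33, 2, 3], 30), ([26, -2, 5], 28), ([-10, -13, 14], 19), ([-14, -19, 13], 20), ([-19, -25, 13], 20)]
210 [([38, -1, 3], 30), ([32, -6, 4], 29), ([-5, -17, 14], 19), ([-9, -23, 13], 20), ([-11, -30, 10], 22)]
211 [([40, -3, 4], 29), ([35, -8, 4], 29), ([-2, -19, 14], 19), ([-8, -23, 15], 18), ([-8, -31, 12], 21)]
212 [([46, -7, 3], 30), ([36, -9, 6], 27), ([5, -23, 12], 21), ([-4, -26, 15], 18), ([-6, -33, 13], 20)]
213 [([49, -9, 4], 29), ([41, -12, 6], 27), ([5, -23, 15], 18), ([6, -32, 11], 22), ([1, -37, 11], 22)]
```

View pics/side4.png

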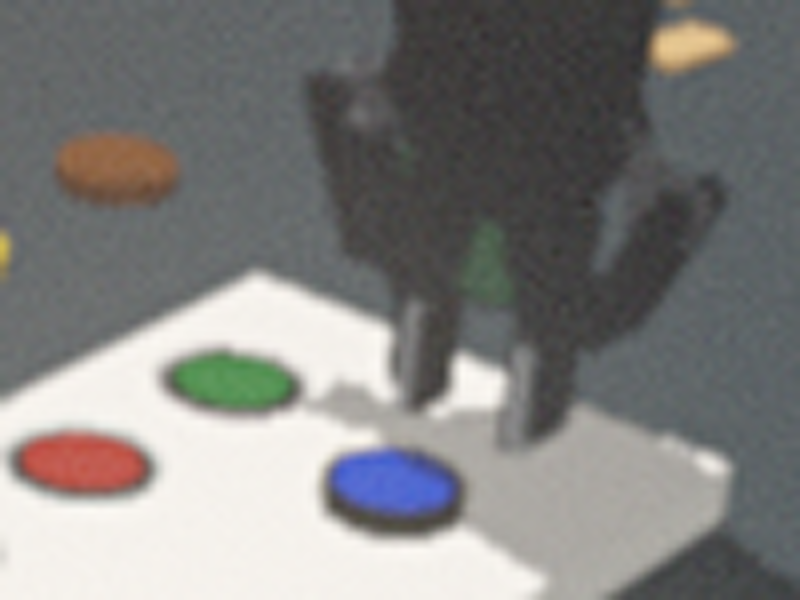

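step_arm:
  increments:
    - {"fingers": 30,"delta_pos": [0,0,1],"rot": [0,0,0]}
    - {"fingers": 30,"delta_pos": [0,0,2],"rot": [0,0,0]}
    - {"fingers": 30,"delta_pos": [0,0,2],"rot": [0,0,0]}

```text
clock: 5.55
tool_pos: [0.5211, -0.1482, 0.0315]
orientation: [[0.13, 0.992, 0.001], [0.992, -0.13, 0.0], [0.0, 0.001, -1.0]]
force: [0.1, -0.5, -0.1]
opening: 0.0301
```

step_arm:
  increments:
    - {"fingers": 30,"delta_pos": [0,0,1],"rot": [0,0,0]}
    - {"fingers": 30,"delta_pos": [0,0,2],"rot": [0,0,0]}
    - {"fingers": 30,"delta_pos": [0,0,2],"rot": [0,0,0]}

```text
clock: 5.85
tool_pos: [0.5211, -0.1482, 0.0294]
orientation: [[0.13, 0.992, 0.001], [0.992, -0.13, 0.0], [0.0, 0.001, -1.0]]
force: [-0.2, 0.5, 0.2]
opening: 0.0301
```

step_arm:
  increments:
    - {"fingers": 30,"delta_pos": [0,0,1],"rot": [0,0,0]}
    - {"fingers": 30,"delta_pos": [0,0,2],"rot": [0,0,0]}
    - {"fingers": 30,"delta_pos": [0,0,2],"rot": [0,0,0]}

```text
clock: 6.15
tool_pos: [0.5211, -0.1482, 0.0275]
orientation: [[0.13, 0.992, 0.001], [0.992, -0.13, 0.0], [0.0, 0.001, -1.0]]
force: [-0.1, -0.5, -0.1]
opening: 0.03
```

step_arm:
  increments:
    - {"fingers": 30,"delta_pos": [0,0,1],"rot": [0,0,0]}
    - {"fingers": 30,"delta_pos": [0,0,2],"rot": [0,0,0]}
    - {"fingers": 30,"delta_pos": [0,0,2],"rot": [0,0,0]}

```text
clock: 6.45
tool_pos: [0.5211, -0.1482, 0.0255]
orientation: [[0.13, 0.992, 0.001], [0.992, -0.13, 0.0], [0.0, 0.001, -1.0]]
force: [0.2, -0.4, -0.4]
opening: 0.0301
```

```bash
python3 - <<'E'
from h import *
from plant import manip
f=manip.grab_frame("side");s=manip.state();R=s["orientation"]
print(s["clock"],s["tool_pos"],s["force"])
cv2.imwrite("pics/side5.png",cv2.resize(f["img"][152:227,315:415,::-1],None,fx=8,fy=8,interpolation=cv2.INTER_CUBIC))
E
```

```text
6.5 [ 0.52112241 -0.14823648  0.02550753] [-0.37047411  0.27496125  0.55285539]
```

View pics/side5.png

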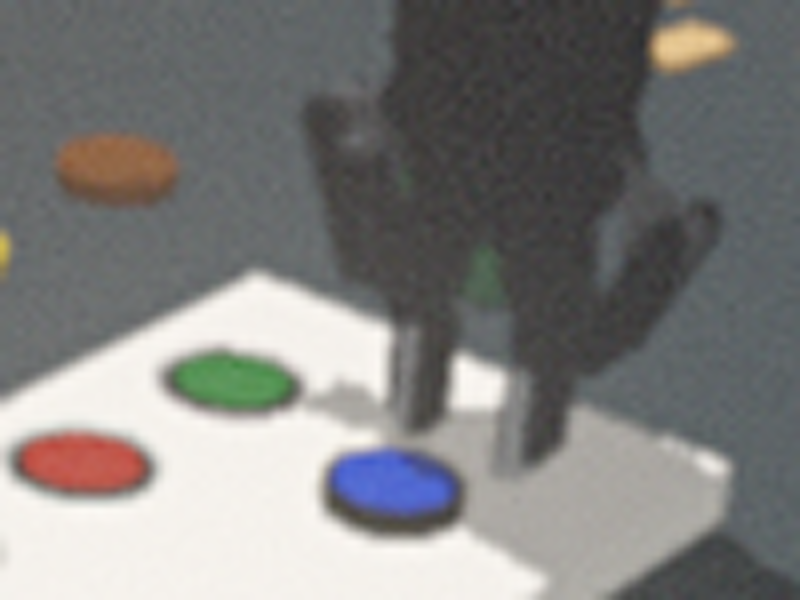

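The tips are now about 3 mm above the deck behind the pan, with no contact force. Starting leg 1 along palette +y.

step_arm:
  increments:
    - {"fingers": 30,"delta_pos": [4,0,0]}
    - {"fingers": 30,"delta_pos": [8,0,0]}
    - {"fingers": 30,"delta_pos": [11,0,0]}
    - {"fingers": 30,"delta_pos": [14,0,0]}
    - {"fingers": 30,"delta_pos": [17,0,0]}
    - {"fingers": 30,"delta_pos": [20,0,0]}
    - {"fingers": 30,"delta_pos": [23,0,0]}
    - {"fingers": 30,"delta_pos": [26,0,0]}
    - {"fingers": 30,"delta_pos": [29,0,0]}
    - {"fingers": 30,"delta_pos": [32,0,0]}
    - {"fingers": 30,"delta_pos": [32,0,0]}

```text
invalid input at $.increments[0]: expected keys fingers, delta_pos, rot
```

```bash
cat >> h.py <<'E'
blueT=lambda h:(h[...,0]>108)&(h[...,0]<125)&(h[...,1]>115)&(h[...,2]>60)
def look(tag,zs=(.028,)):
    from plant import manip
    s=manip.state();print("t",s["clock"],"tcp",pal(s["tool_pos"]).round(1),s["tool_pos"][2].round(4),"F",s["force"].round(1))
    for n in("top","side"):
        f=manip.grab_frame(n);u,v=proj(f,np.append(w((0,20)),.03));u,v=int(u),int(v)
        cv2.imwrite(f"pics/{n}{tag}.png",cv2.resize(f["img"][v-75:v+75,u-100:u+100,::-1],None,fx=4,fy=4,interpolation=cv2.INTER_CUBIC))
        for a,c,b in blobs(f["img"],blueT if n=="top" else blue,10):
            print(n,a,c,b,[pal(ray(f,*c,z)).round(1).tolist() for z in(.010,.019,.028)])
    return s
E
python3 -c "from h import *;look('6')"
```

```text
t 6.5 tcp [-31.1 -88.1] 0.0255 F [-0.4  0.3  0.6]
top 52 [297.69 230.98] [294 227   8   9] [[50.0, 75.3], [48.3, 75.2], [46.7, 75.0]]
top 254 [347.89 288.83] [340 280  18  20] [[-29.4, -45.4], [-30.1, -44.1], [-30.8, -42.8]]
side 66 [363.3  211.71] [357 209  14   6] [[-16.2, -73.7], [-24.9, -59.8], [-33.6, -45.9]]
side 10 [304.5 223.4] [302 223   6   2] [[47.8, 72.1], [38.2, 83.8], [28.5, 95.5]]
```

View pics/top6.png

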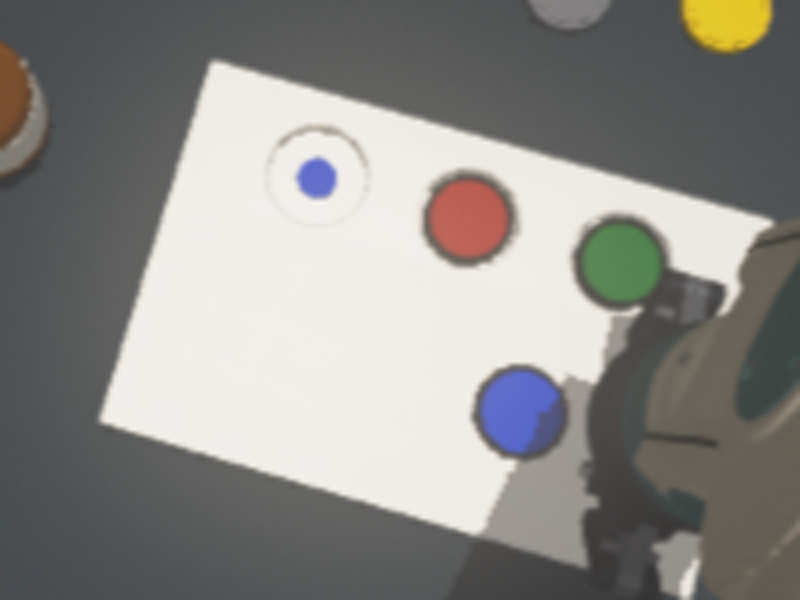

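View pics/side6.png

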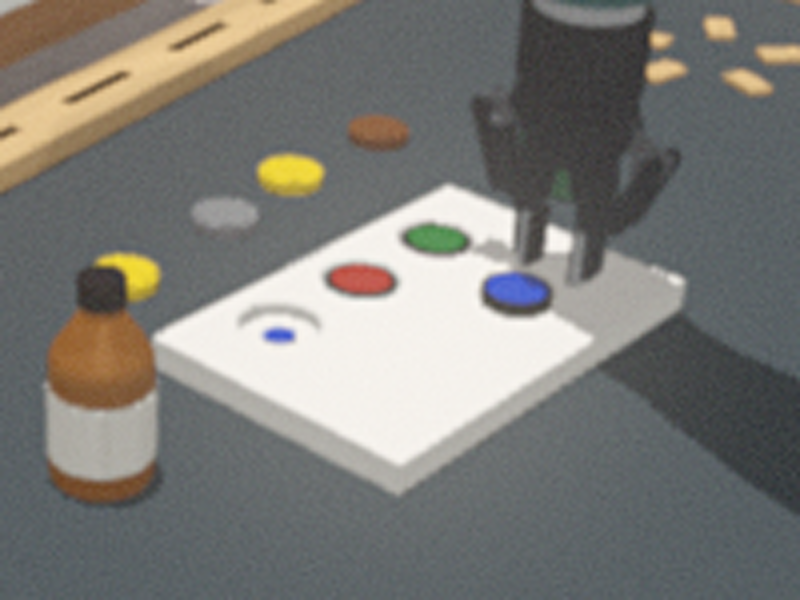

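The call was refused because "rot" was missing, so nothing moved. The pictures show the pan still at top crop (520,411) with the fingers behind it. Repeating with "rot".

step_arm:
  increments:
    - {"fingers": 30,"delta_pos": [4,0,0],"rot": [0,0,0]}
    - {"fingers": 30,"delta_pos": [8,0,0],"rot": [0,0,0]}
    - {"fingers": 30,"delta_pos": [11,0,0],"rot": [0,0,0]}
    - {"fingers": 30,"delta_pos": [14,0,0],"rot": [0,0,0]}
    - {"fingers": 30,"delta_pos": [17,0,0],"rot": [0,0,0]}
    - {"fingers": 30,"delta_pos": [20,0,0],"rot": [0,0,0]}
    - {"fingers": 30,"delta_pos": [23,0,0],"rot": [0,0,0]}
    - {"fingers": 30,"delta_pos": [26,0,0],"rot": [0,0,0]}
    - {"fingers": 30,"delta_pos": [29,0,0],"rot": [0,0,0]}
    - {"fingers": 30,"delta_pos": [32,0,0],"rot": [0,0,0]}
    - {"fingers": 30,"delta_pos": [32,0,0],"rot": [0,0,0]}

```text
clock: 7.7
tool_pos: [0.5254, -0.1161, 0.0256]
orientation: [[0.129, 0.992, 0.001], [0.992, -0.129, 0.0], [0.0, 0.001, -1.0]]
force: [0.1, 0.1, 0.7]
opening: 0.0303
```

```bash
python3 -c "from h import *;look('7')"
```

```text
t 7.7 tcp [-31.1 -55.7] 0.0256 F [0.1 0.1 0.7]
top 50 [297.74 230.84] [294 227   8   8] [[50.3, 75.3], [48.6, 75.1], [47.0, 75.0]]
top 86 [335.29 283.34] [331 277  11  16] [[-26.3, -20.1], [-27.0, -19.1], [-27.8, -18.1]]
side 27 [356.04 214.59] [352 212  10   6] [[-12.2, -49.1], [-20.9, -35.6], [-29.7, -22.0]]
side 10 [304.5 223.4] [302 223   6   2] [[47.8, 72.1], [38.2, 83.8], [28.5, 95.5]]
```

View pics/side7.png

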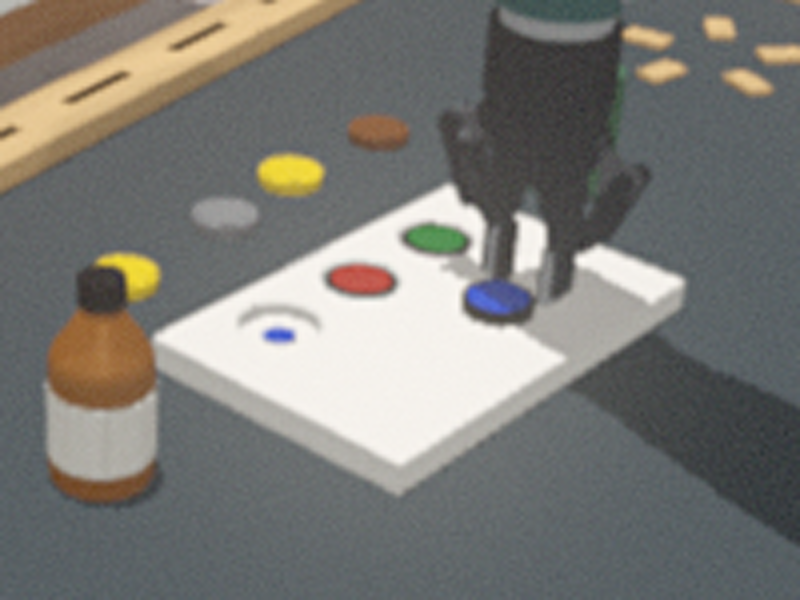

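View pics/top7.png

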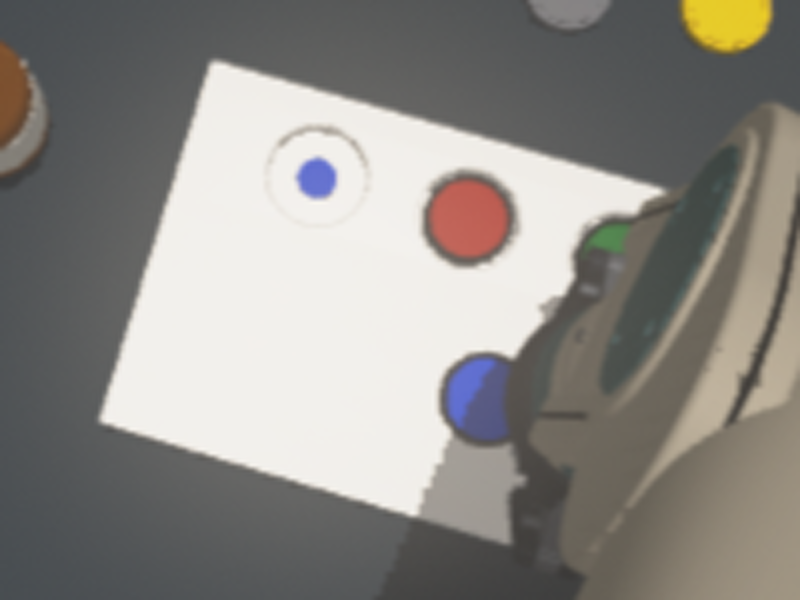

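Pan now at about (486,399) in the top crop, moved about 16 mm and lying flat, with its centre 27 mm ahead of the TCP as modelled. Continuing to pan y≈0.

step_arm:
  increments:
    - {"fingers": 30,"delta_pos": [3,0,0],"rot": [0,0,0]}
    - {"fingers": 30,"delta_pos": [6,0,0],"rot": [0,0,0]}
    - {"fingers": 30,"delta_pos": [9,0,0],"rot": [0,0,0]}
    - {"fingers": 30,"delta_pos": [12,0,0],"rot": [0,0,0]}
    - {"fingers": 30,"delta_pos": [15,0,0],"rot": [0,0,0]}
    - {"fingers": 30,"delta_pos": [18,0,0],"rot": [0,0,0]}
    - {"fingers": 30,"delta_pos": [21,0,0],"rot": [0,0,0]}
    - {"fingers": 30,"delta_pos": [24,0,0],"rot": [0,0,0]}
    - {"fingers": 30,"delta_pos": [27,0,0],"rot": [0,0,0]}
    - {"fingers": 30,"delta_pos": [29,0,0],"rot": [0,0,0]}
    - {"fingers": 30,"delta_pos": [29,0,0],"rot": [0,0,0]}
    - {"fingers": 30,"delta_pos": [20,0,0],"rot": [0,0,0]}
    - {"fingers": 30,"delta_pos": [5,0,-20],"rot": [0,0,0]}
    - {"fingers": 30,"delta_pos": [-10,0,-60],"rot": [0,0,0]}
    - {"fingers": 30,"delta_pos": [-10,0,-60],"rot": [0,0,0]}

```text
clock: 9.3
tool_pos: [0.5282, -0.1301, 0.0907]
orientation: [[0.132, 0.991, 0.011], [0.991, -0.132, -0.004], [-0.003, 0.011, -1.0]]
force: [1.5, -0.6, 0.1]
opening: 0.0298
```

```bash
python3 -c "from h import *;look('8')"
```

```text
t 9.3 tcp [-26.4 -69.2] 0.0907 F [ 1.5 -0.6  0.1]
top 53 [297.75 230.92] [294 227   8   9] [[50.1, 75.2], [48.5, 75.1], [46.8, 74.9]]
top 281 [325.32 281.86] [316 273  19  19] [[-28.9, -1.4], [-29.6, -0.6], [-30.3, 0.2]]
side 77 [352.05 218.08] [345 215  15   7] [[-15.5, -28.4], [-24.1, -15.2], [-32.8, -2.0]]
side 10 [304.5 223.4] [302 223   6   2] [[47.8, 72.1], [38.2, 83.8], [28.5, 95.5]]
```

View pics/top8.png

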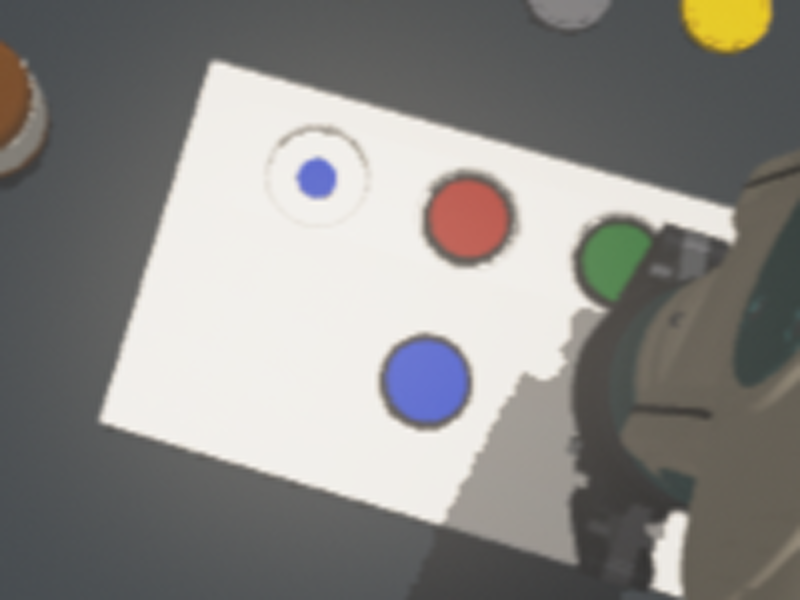

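View pics/side8.png

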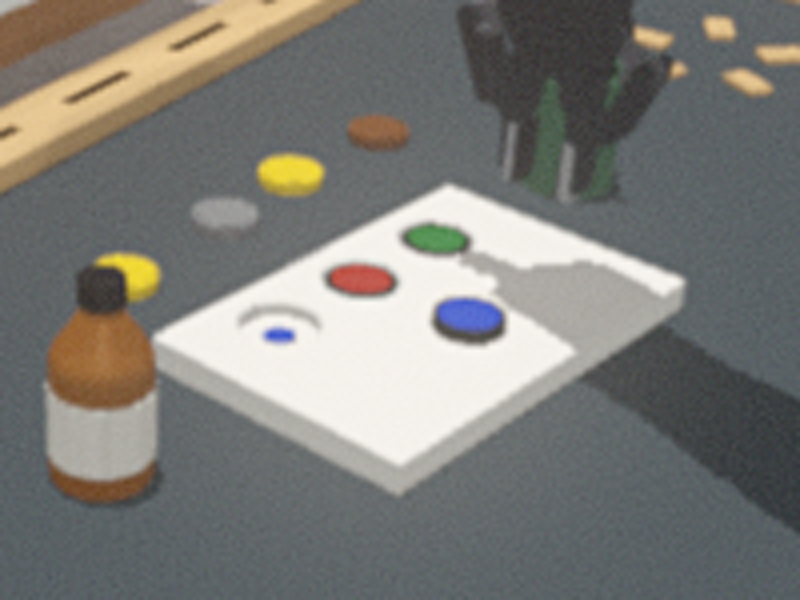

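Pan sits flat at palette (-30.5,0), top crop (427,381), with a clear diagonal to the well. Lining up for leg 2 at 43° in the palette frame.

```bash
python3 - <<'E'
from h import *
from plant import manip
s=manip.state();print(move(s,(-61.3,-28.6),.0905,42.9))
E
```

```text
(array([ 38.6, -31.5,  -3.8]), array([ 0.004, -0.001,  0.821]))
```

step_arm:
  increments:
    - {"fingers": 30,"delta_pos": [38,-31,-3],"rot": [0,0,0.821]}
    - {"fingers": 30,"delta_pos": [38,-31,-3],"rot": [0,0,0.821]}
    - {"fingers": 30,"delta_pos": [38,-31,-3],"rot": [0,0,0.821]}
    - {"fingers": 30,"delta_pos": [38,-31,-3],"rot": [0,0,0.821]}
    - {"fingers": 30,"delta_pos": [38,-31,-3],"rot": [0,0,0.821]}
    - {"fingers": 30,"delta_pos": [38,-31,-3],"rot": [0,0,0.821]}
    - {"fingers": 30,"delta_pos": [38,-31,-3],"rot": [0,0,0.821]}
    - {"fingers": 30,"delta_pos": [38,-31,-3],"rot": [0,0,0.821]}
    - {"fingers": 30,"delta_pos": [38,-31,-3],"rot": [0,0,0.821]}

```text
clock: 10.3
tool_pos: [0.4977, -0.0846, 0.0879]
orientation: [[0.813, 0.582, -0.0], [0.582, -0.813, 0.0], [0.0, -0.0, -1.0]]
force: [-0.1, -0.0, -0.2]
opening: 0.03
```

```bash
python3 - <<'E'
from h import *
from plant import manip
s=manip.state();print(s["clock"],pal(s["tool_pos"]),s["tool_pos"][2],move(s,(-61.3,-28.6),.0255,42.9))
E
```

```text
10.3 [-62.6388773 -28.0386763] 0.08794914165990025 (array([ 0.6,  1.3, 62.4]), array([-0.   , -0.   ,  0.002]))
```

step_arm:
  increments:
    - {"fingers": 30,"delta_pos": [0.6,1.3,40],"rot": [0,0,0]}
    - {"fingers": 30,"delta_pos": [0.6,1.3,55],"rot": [0,0,0]}
    - {"fingers": 30,"delta_pos": [0.6,1.3,62.4],"rot": [0,0,0]}
    - {"fingers": 30,"delta_pos": [0.6,1.3,62.4],"rot": [0,0,0]}
    - {"fingers": 30,"delta_pos": [6,1.3,62.4],"rot": [0,0,0]}
    - {"fingers": 30,"delta_pos": [11,1.3,62.4],"rot": [0,0,0]}
    - {"fingers": 30,"delta_pos": [14,1.3,62.4],"rot": [0,0,0]}
    - {"fingers": 30,"delta_pos": [17,1.3,62.4],"rot": [0,0,0]}
    - {"fingers": 30,"delta_pos": [21,1.3,62.4],"rot": [0,0,0]}
    - {"fingers": 30,"delta_pos": [25,1.3,62.4],"rot": [0,0,0]}
    - {"fingers": 30,"delta_pos": [29,1.3,62.4],"rot": [0,0,0]}
    - {"fingers": 30,"delta_pos": [33,1.3,62.4],"rot": [0,0,0]}
    - {"fingers": 30,"delta_pos": [37,1.3,62.4],"rot": [0,0,0]}
    - {"fingers": 30,"delta_pos": [41,1.3,62.4],"rot": [0,0,0]}
    - {"fingers": 30,"delta_pos": [45,1.3,62.4],"rot": [0,0,0]}
    - {"fingers": 30,"delta_pos": [49,1.3,62.4],"rot": [0,0,0]}
    - {"fingers": 30,"delta_pos": [53,1.3,62.4],"rot": [0,0,0]}
    - {"fingers": 30,"delta_pos": [57,1.3,62.4],"rot": [0,0,0]}
    - {"fingers": 30,"delta_pos": [61,1.3,62.4],"rot": [0,0,0]}
    - {"fingers": 30,"delta_pos": [63,1.3,62.4],"rot": [0,0,0]}

```text
clock: 12.3
tool_pos: [0.5507, -0.049, 0.0263]
orientation: [[0.814, 0.581, 0.001], [0.581, -0.814, 0.0], [0.001, 0.001, -1.0]]
force: [0.3, -0.8, 0.1]
opening: 0.0302
```

```bash
python3 -c "from h import *;s=look('9');print(move(s,(50-27*.7325,75-27*.681),.0255,42.9))"
```

```text
t 12.3 tcp [-14.6  14.1] 0.0263 F [ 0.3 -0.8  0.1]
top 43 [297.86 231.  ] [295 228   7   7] [[50.0, 75.0], [48.4, 74.8], [46.7, 74.7]]
side 41 [327.71 216.59] [324 214   9   7] [[29.9, 8.0], [20.5, 20.7], [11.1, 33.4]]
side 10 [304.5 223.4] [302 223   6   2] [[47.8, 72.1], [38.2, 83.8], [28.5, 95.5]]
(array([61.8, -0.5,  0.9]), array([ 0.001, -0.001,  0.001]))
```

View pics/top9.png

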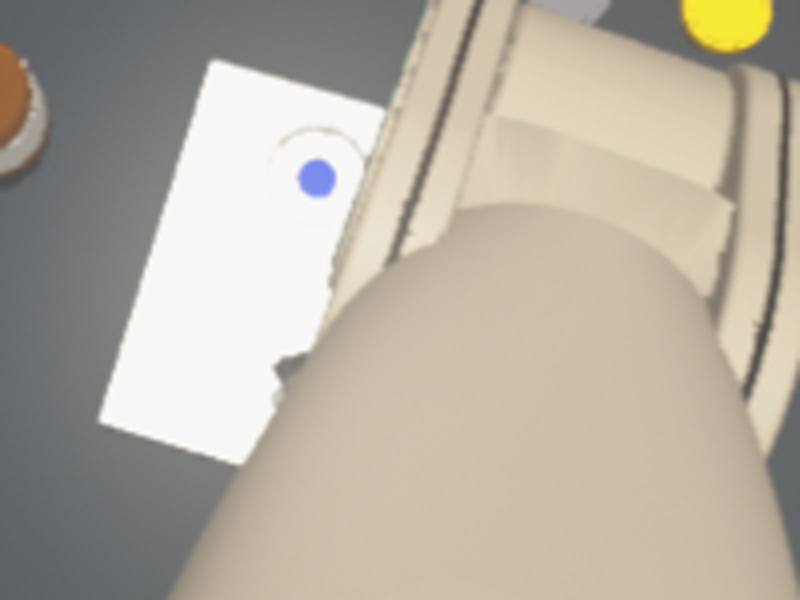

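View pics/side9.png

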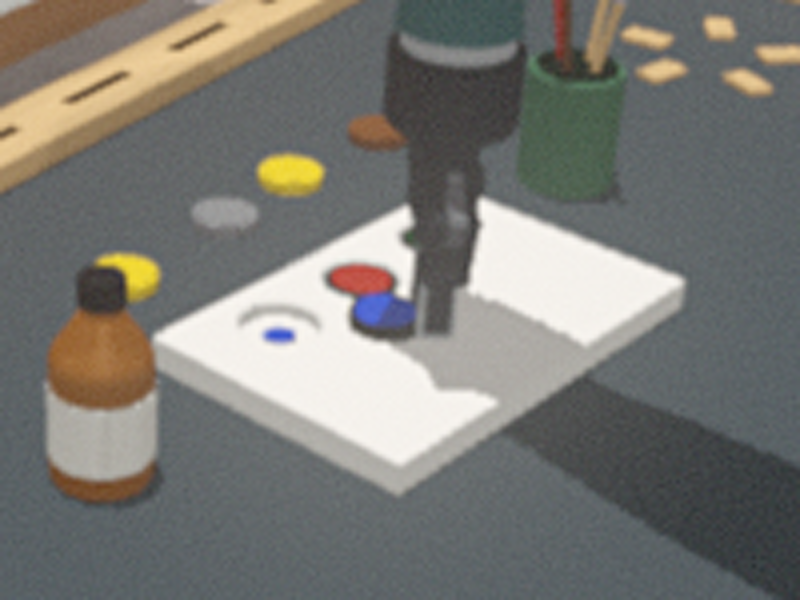

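Side view: pan at crop (385,315), flat against the fingers and clear of the red well. The top view is blocked by the arm. Continuing more slowly.

step_arm:
  increments:
    - {"fingers": 30,"delta_pos": [3,0,0.8],"rot": [0,0,0]}
    - {"fingers": 30,"delta_pos": [6,0,0.8],"rot": [0,0,0]}
    - {"fingers": 30,"delta_pos": [9,0,0.8],"rot": [0,0,0]}
    - {"fingers": 30,"delta_pos": [12,0,0.8],"rot": [0,0,0]}
    - {"fingers": 30,"delta_pos": [15,0,0.8],"rot": [0,0,0]}
    - {"fingers": 30,"delta_pos": [18,-0.2,0.8],"rot": [0,0,0]}
    - {"fingers": 30,"delta_pos": [21,-0.2,0.8],"rot": [0,0,0]}
    - {"fingers": 30,"delta_pos": [24,-0.2,0.8],"rot": [0,0,0]}
    - {"fingers": 30,"delta_pos": [27,-0.2,0.8],"rot": [0,0,0]}
    - {"fingers": 30,"delta_pos": [30,-0.3,0.8],"rot": [0,0,0]}
    - {"fingers": 30,"delta_pos": [33,-0.4,0.8],"rot": [0,0,0]}
    - {"fingers": 30,"delta_pos": [36,-0.5,0.8],"rot": [0,0,0]}
    - {"fingers": 30,"delta_pos": [39,-0.5,0.8],"rot": [0,0,0]}
    - {"fingers": 30,"delta_pos": [42,-0.5,0.8],"rot": [0,0,0]}
    - {"fingers": 30,"delta_pos": [44,-0.5,0.8],"rot": [0,0,0]}
    - {"fingers": 30,"delta_pos": [46,-0.5,0.8],"rot": [0,0,0]}

```text
clock: 14.0
tool_pos: [0.5876, -0.022, 0.0255]
orientation: [[0.814, 0.581, 0.001], [0.581, -0.814, 0.0], [0.001, 0.001, -1.0]]
force: [-0.1, -0.3, -0.0]
opening: 0.0298
```

```bash
python3 -c "from h import *;s=look('10');print(move(s,(50-27*.7325,75-27*.681),.0255,42.9))"
```

```text
t 14.0 tcp [18.4 45.7] 0.0255 F [-0.1 -0.3 -0. ]
side 46 [308.09 216.63] [304 214  10   7] [[62.7, 42.1], [52.8, 54.2], [42.9, 66.4]]
(array([16.1,  0. ,  0. ]), array([ 0.001, -0.001,  0.001]))
```

View pics/side10.png

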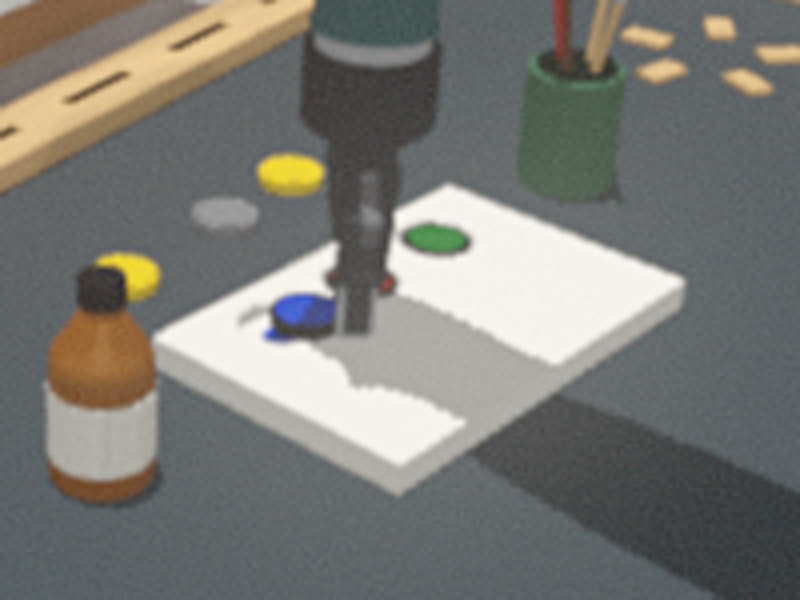

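View pics/top10.png

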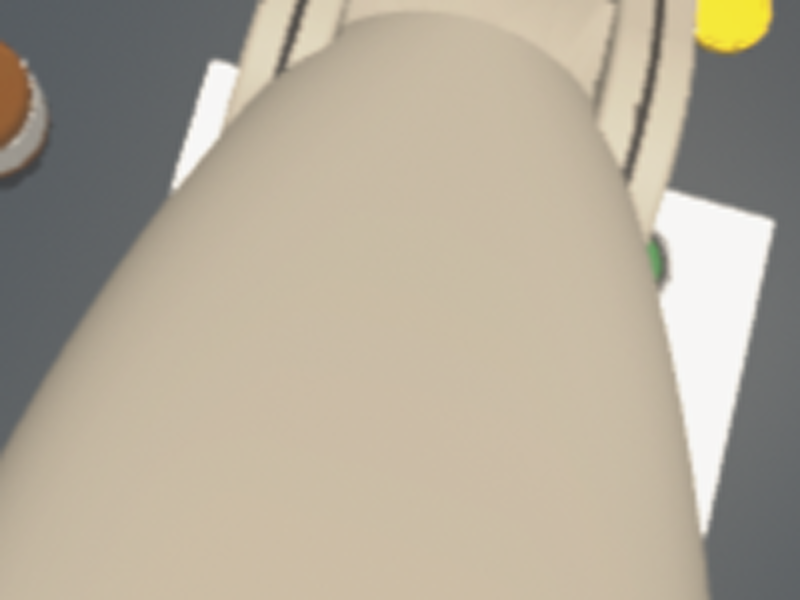

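The pan now overhangs the well (side crop ~(305,315)) and is on line with 16 mm to go. Last slow push.

step_arm:
  increments:
    - {"fingers": 30,"delta_pos": [2,0,0],"rot": [0,0,0]}
    - {"fingers": 30,"delta_pos": [4,0,0],"rot": [0,0,0]}
    - {"fingers": 30,"delta_pos": [6,0,0],"rot": [0,0,0]}
    - {"fingers": 30,"delta_pos": [8,0,0],"rot": [0,0,0]}
    - {"fingers": 30,"delta_pos": [10,0,0],"rot": [0,0,0]}
    - {"fingers": 30,"delta_pos": [12,0,0],"rot": [0,0,0]}
    - {"fingers": 30,"delta_pos": [14,0,0],"rot": [0,0,0]}
    - {"fingers": 30,"delta_pos": [16,0,0],"rot": [0,0,0]}
    - {"fingers": 30,"delta_pos": [16,0,0],"rot": [0,0,0]}

```text
clock: 15.0
tool_pos: [0.6009, -0.0127, 0.0256]
orientation: [[0.814, 0.581, 0.002], [0.581, -0.814, 0.0], [0.001, 0.001, -1.0]]
force: [-0.1, 0.4, 1.3]
opening: 0.0298
```

```bash
python3 -c "
from h import *;from plant import manip;s=manip.state();print(s['clock'],s['tool_pos'],s['force'],pal(s['tool_pos']))
f=manip.grab_frame('side');cv2.imwrite('pics/side11.png',cv2.resize(f['img'][185:245,265:345,::-1],None,fx=8,fy=8,interpolation=cv2.INTER_CUBIC))"
```

```text
15.0 [ 0.60088686 -0.01267229  0.02558227] [-0.13074207  0.39739052  1.34223065] [30.39851844 56.64740845]
```

View pics/side11.png

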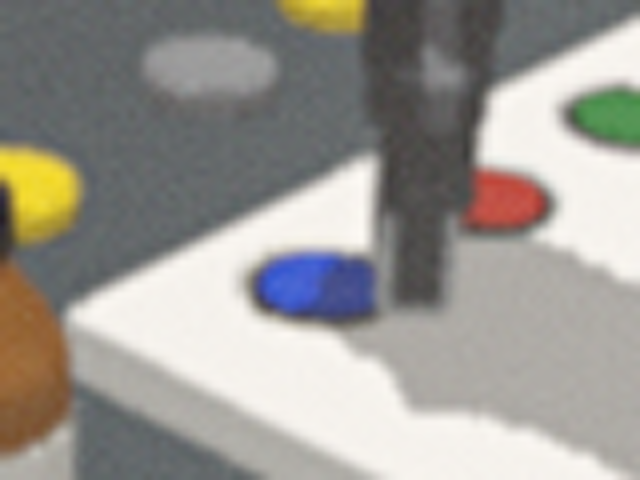

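The pan looks dropped into the well (side crop (315,287)). Backing off to see it.

step_arm:
  increments:
    - {"fingers": 30,"delta_pos": [-6,0,0],"rot": [0,0,0]}
    - {"fingers": 30,"delta_pos": [-12,0,-10],"rot": [0,0,0]}
    - {"fingers": 30,"delta_pos": [-30,0,-50],"rot": [0,0,0]}
    - {"fingers": 30,"delta_pos": [-60,10,-90],"rot": [0,0,0]}
    - {"fingers": 30,"delta_pos": [-127,54,-130],"rot": [0,0,0]}
    - {"fingers": 30,"delta_pos": [-127,54,-130],"rot": [0,0,0]}
    - {"fingers": 30,"delta_pos": [-127,54,-130],"rot": [0,0,0]}
    - {"fingers": 30,"delta_pos": [-127,54,-130],"rot": [0,0,0]}

```text
clock: 15.85
tool_pos: [0.5281, -0.1314, 0.1566]
orientation: [[0.815, 0.579, 0.003], [0.579, -0.815, -0.0], [0.002, 0.002, -1.0]]
force: [0.5, -0.1, -0.1]
opening: 0.0296
```

```bash
python3 -c "
from h import *
s=look('12')
from plant import manip
f=manip.grab_frame('side');cv2.imwrite('pics/side13.png',cv2.resize(f['img'][185:245,265:345,::-1],None,fx=8,fy=8,interpolation=cv2.INTER_CUBIC))"
```

```text
t 15.85 tcp [-26.4 -70.5] 0.1566 F [ 0.5 -0.1 -0.1]
top 261 [298.41 230.44] [290 222  18  18] [[51.4, 74.3], [49.7, 74.1], [48.1, 74.0]]
side 82 [304.72 220.21] [298 217  15   7] [[57.2, 60.6], [47.4, 72.5], [37.6, 84.4]]
```

View pics/side13.png

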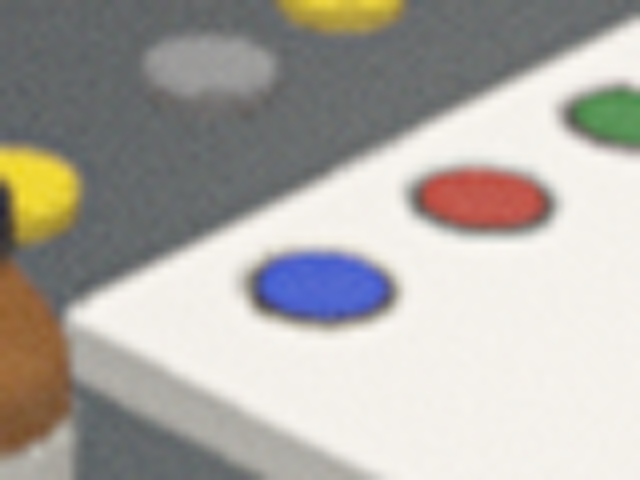

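View pics/top12.png

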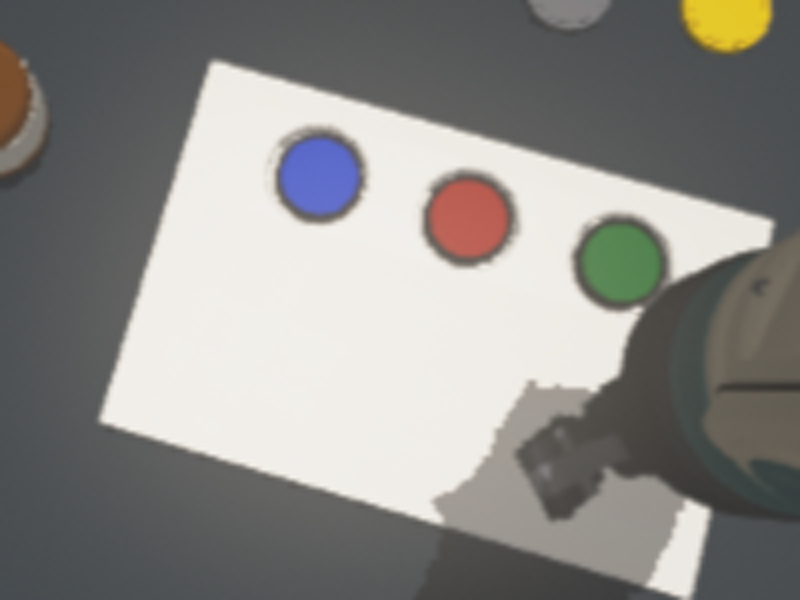

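Both views show the blue pan in its well like red and green. Checking height and tilt from the depth map, averaged over frames.

```bash
python3 - <<'E'
from h import *
from plant import manip
for n in("top","side"):
    fs=[manip.grab_frame(n) for _ in range(4)];f=fs[0];z=np.median([g["z_map"] for g in fs],0)
    v,u=np.mgrid[:420,:560];P=np.stack([(u-f["cx"])/f["fx"]*z,(v-f["cy"])/f["fy"]*z,z],-1)@f["T"][:3,:3].T+f["T"][:3,3]
    X=(P[...,:2]-C)@RP*1000;H=P[...,2]*1000
    for nm,c in(("blue",(50,75)),("red",(50,0)),("green",(50,-75)),("deck",(0,75)),("deck2",(0,30))):
        m=(np.hypot(X[...,0]-c[0],X[...,1]-c[1])<17)&(z>0)
        A=np.c_[X[m]-c,np.ones(m.sum())];k=np.linalg.lstsq(A,H[m],rcond=None)[0]
        print(n,nm,m.sum(),"h",k[2].round(2),"slope deg",np.degrees(k[:2]).round(1),"sd",H[m].std().round(2))
print(manip.state()["clock"])
E
```

```text
top blue 240 h 18.49 slope deg [-0.5 -0.1] sd 0.71
top red 245 h 18.42 slope deg [0.3 0. ] sd 0.74
top green 246 h 18.45 slope deg [ 0.  -0.3] sd 0.7
top deck 254 h 18.2 slope deg [0.5 0.4] sd 0.69
top deck2 256 h 18.12 slope deg [-0.1  0.3] sd 0.69
side blue 84 h 19.79 slope deg [-0.1 -0.1] sd 0.68
side red 78 h 19.87 slope deg [-0.5 -0.4] sd 0.64
side green 65 h 19.95 slope deg [0.1 0.1] sd 0.49
side deck 94 h 19.56 slope deg [-0.1 -0. ] sd 0.67
side deck2 82 h 19.47 slope deg [0.2 0.3] sd 0.63
16.4
```

Blue is flush with red, green and the deck, with no tilt, and the hand is clear. Handing in.

```bash
python3 -c "
from plant import manip
print(manip.finish_job(),manip.state()['clock'])"
```

```text
the job is handed in; nothing more can be done
the job is handed in; nothing more can be done
```

The blue pan is seated in the blue-dot well, flat and flush with the deck. I pushed it there with both fingertips set 30 mm apart, about 45 mm along the palette's length and then diagonally into the well. That route kept it clear of the red pan. I never gripped or lifted it, then backed the hand off to about 130 mm above the deck and handed in after about 16.4 s of the 42 s.

**Last checks:**
- **Height:** the blue top is within 0.2 mm of the red and green tops in both cameras. It reads 0.2–0.4 mm above the bare deck, as red and green do.
- **Tilt:** 0.5° or less, which is within the measurement noise.
- **Other objects:** the red and green pans still sit flush in their wells. The bottle and brush jar looked undisturbed, though I did not measure their positions. Force readings never went above about 1.5 N.

**Disagreements:**
- **Fingertip reach:** the fingertips reached only a few mm beyond the tool point, not the 25 mm stated. I set the pushing height, about 3 mm above the deck, from the camera and the lack of contact force.
- **Refused move:** one move call was refused because a field was missing; nothing moved.

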